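Shut the tube tumbler and hold its index plunger out

TASK

The tube tumbler is about to be turned over by hand: first swing its blue lid fully shut so that the lid's tab drops behind the front rim of the white cradle, leaving the plunger alone until then. Then take the red plunger knob on the tumbler's side, pull it straight out as far as it goes so that its pin stands clear of the hole in the index disc, and finish while still holding it out there, with the lid shut. Leave the other things on the bench where they are.

Things in the scene. Friction and masses are not known exactly. Their poses are not given: they have to be found in the camera images.
- tumbler: Tube tumbler, fixed to the bench: grey base 150 x 225 mm, white open cradle 110 x 110 mm (rim 105 mm above bench, walls 5 mm) between two uprights 105 mm high; cradle and disc do not turn. Origin: under the cradle's middle at bench height; x from front rim to lid hinge (away from the robot), y left, z up. Right upright: y -82 to -94 mm; the plunger's brass barrel (18 mm thick) ends at y -108 mm.
- lid (a joint): Blue lid, plate 118 x 114 x 6 mm hinged on the cradle's far (+x) rim, hinge line along tumbler y. Rad: 0 = fully shut (level, tab behind front rim), 1.57 = upright; starts 0.8 to 1.35 open. Stiff hinge: stays where left, does not fall or snap shut; about 1 N on the outer face near the free edge swings it; push down to its stop. Tab at the free edge: 46 mm wide, 16 mm deep.
- lid_edge (a point): Middle of the lid's free edge, on its outer (upper when shut) face, 116 mm from the hinge line. When shut it lies 112 mm above the bench, 59 mm in front (-x) of the tumbler's origin.
- lid_hinge (a point): Middle of the lid's hinge line: x 57 mm, y 0, 108 mm above the bench in the tumbler's frame; axes as the tumbler's. The lid's outer face lies 4 mm outside the hinge line.
- plunger: Sprung plunger. Origin: centre of its round red knob (28 mm diameter, 24 mm long, axis level along tumbler y), pushed in at x -30, y -126 mm, 85 mm above the bench; axes as the tumbler's. Pinch it from above across tumbler x. It slides straight out along tumbler -y by 18 mm to a stop; the spring pulls back with 4 N at first, 12 N at the stop, and snaps it home if let go.
- pin_tip (a point): Tip of the plunger's pin, 66 mm along +y from the knob's centre; seated it is 10 mm inside the hole, fully out 8 mm clear of the disc.
- seat (a point): Mouth of the seat hole, on the outer (-y) face of the index disc, on the plunger's axis; its axes are the tumbler's.
- marker_blue: Bystander: blue and white marker pen, 15 x 135 x 16 mm, lying left of the tumbler; origin under its middle.
- beaker_s: Bystander: small clear beaker, 53 mm in diameter, 56 mm high, behind and left of the tumbler; origin at the centre of its underside.
- notebook: Bystander: purple notebook, 210 x 152 x 14 mm, lying right of the tumbler; origin under its middle.
- timer: Bystander: small white timer, 56 x 66 x 21 mm, lying behind the notebook at the right; origin under its middle.
- spare_cap: Bystander: loose blue screw cap, 54 mm in diameter, 24 mm high, lying at the left; origin at the centre of its underside.

How it is judged:
By the outcome, as a careful person would: the job done as asked, in the order asked, and still so for the second after the job is handed in, while the arm keeps its last pose, push and grip.
It also fails if it takes over 42 s, if anything falls off the work surface, if the arm or the gripper's body presses on something with over 40 N, if the wrist force passes 120 N, or if a joint passes its speed limit or range.

ROBOT

A 6-joint arm with a two-finger parallel gripper is mounted at the origin on a cart in front of the work surface, level with it; the furniture and walls round the work are solid. World frame = base frame: x ahead of the robot, y to its left, z up, the work surface at z = 0. Lengths are in m, angles in rad, forces in N, time in s.
With the tool pointing down it reaches from about 0.375 to 0.925 m from the base axis. Payload 5.7 kg.
Tool frame: the origin (TCP) lies midway between the tips of the shut fingers; the grasp point (between the pads) lies 19 mm behind it (arm.grip_point_offset is the distance from the TCP to the grasp point, in m); z points along the fingers, y is the line along which they close (so a half turn about z gives the same grasp; the last joint's range is limited). The gripper opens to 88 mm and grips with 3 to 60 N. Pads are 20 mm wide; open, the fingers measure 115 mm over their backs; the gripper's body (75 mm by 178 mm) begins 61 mm behind the grasp point.
Start: joints at [-1.461, 0.359, 1.51, -0, 1.272, -0.115], TCP at [0.134, -0.585, 0.223] pointing down, gripper open.
Joint ranges: [-2.97, 2.97], [-1.01, 2.36], [0.21, 2.38], [-0.96, 4.11], [0.2, 2.71], [-2.98, 2.98]. Speed limits (rad/s): [2.39, 2.39, 3.14, 3.14, 3.14, 3.14].

INTERFACE

Orientations are given as a 3x3 rotation matrix whose columns are the frame's x, y, z axes.
In Python, from plant import status, eyes, job_done, arm gives the robot as it stands. The module is installed in compiled form; this text tells all that it offers.
- The arm moves only by the shell command python3 -m creep 'ROWS' [FORCE]. ROWS is text: rows parted by semicolons, each of 5 numbers parted by spaces: the shift along the tool's x, y, z scaled (see below), then the turn about the tool's z scaled (see below), then the closure, from -1 (fully open) to 1 (shut), so that 0 is half open. In form: dx dy dz twist gripper; .... A call has 1 to 5 rows; each row is the pose to reach, as a shift and turn from the pose commanded when the call began, along the tool's axes at that moment; what a row does not reach only later rows make up. The controller multiplies each number of a shift by 0.75 m and each number of a turn by pi/2 rad. A row lasts 1/10 s, in which the tool goes at most 50 mm and 8.59 degrees, less where a joint would pass 70% of its speed; a pose out of reach is approached as far as the arm can. A call with a number of a shift or a turn outside -1 to 1 is refused whole. A call with a gripper value outside its range is refused whole. The fingers move at their own pace and stop on an object; FORCE is the grip in N (left out, the last holds). Time passes only in rows, so rows that repeat a pose let the fingers close. It gives the time, the measured TCP pose, the force, the opening and the grip force at its end, in the units of the state.
- status.state(): the state, without advancing time (a new reading comes with each control period).
- eyes.read_camera(name): name is "scene" or "top" or "wrist"; returns a dict with "frame" (480x640x3 uint8, blue, green, red), "fovy" (degrees; the focal length in pixels is half the picture's height over the tangent of half this angle, whatever the lens; pixels are square), "cx", "cy" (the principal point, pixels), "rvec" (rotation vector, rad) and "tvec" (3), from world to camera coordinates, as OpenCV has them. Camera axes: x right, y down, z forward; pixel columns grow to the right and rows downward; lengths in m; the calibration is good to about 2 mm. A picture is of the moment at which its call begins. There is no depth.
- job_done(): hands the job in; it is judged then, once.
The state is a dict: "time": time; "q": joint angles; "joint_vel": joint speeds; "joint_efforts": joint torques, N m; "position": TCP position; "eef_rot": TCP orientation; "wrist_force": force on the tool from outside, world axes, zero at the start; "ft_torque": the same for the moment, N m; "width": finger opening in m; "gripper_force": force on a finger pad.
Only numpy, scipy, OpenCV 4.12 (cv2) and the standard library are available. Lean on these libraries where they do the work, as an engineer would, in place of code of your own. Each camera call takes 0.05 s, during which the arm holds its last target. There are 200 camera calls.

## Working session

There is one attempt and no reset: what is moved stays moved. The work goes in short steps, Python scripts to look and compute and a shell command to move; the robot and the scene stay as the last step left them, time stands still between calls to the robot, and variables do not carry over. Pictures are saved under pics/ and viewed, at most 10 in all, crops included, and the job is handed in when it is done.

```bash
mkdir -p pics
cat > h.py <<'E'
import numpy as np, cv2
from plant import status, eyes, arm
def cam(n,fn=None):
    c=eyes.read_camera(n); f=240/np.tan(np.radians(c["fovy"])/2)
    c["K"]=np.array([[f,0,c["cx"]],[0,f,c["cy"]],[0,0,1.]])
    c["R"]=cv2.Rodrigues(np.array(c["rvec"],float))[0]; c["t"]=np.array(c["tvec"],float).ravel()
    if fn: cv2.imwrite(fn,c["frame"])
    return c
def proj(c,P): return cv2.projectPoints(np.array(P,float).reshape(-1,3),c["R"],c["t"],c["K"],None)[0].reshape(-1,2)
def onz(c,px,z):
    d=c["R"].T@np.linalg.inv(c["K"])@np.array([px[0],px[1],1.]); o=-c["R"].T@c["t"]
    return o+d*(z-o[2])/d[2]
E
python3 - <<'E'
from h import *
for n in("scene","top"):
    c=cam(n,f"pics/{n}.png"); print(n,-c["R"].T@c["t"],c["R"][2],c["fovy"])
s=status.state(); print(s["time"],s["position"],s["eef_rot"],s["width"],arm.grip_point_offset)
E
```

```text
scene [-0.46828557  0.61343121  0.80929424] [ 0.74716962 -0.39478853 -0.53467707] 43.92530518171619
top [0.30347511 0.06062705 1.43173253] [ 1.83579221e-01 -9.72026790e-04 -9.83004438e-01] 44.89633565461948
0.1 [ 0.13365561 -0.58428774  0.22188046] [[ 9.74841189e-01  2.22900463e-01 -1.99130703e-04]
 [ 2.22900481e-01 -9.74839778e-01  1.66833476e-03]
 [ 1.77752061e-04 -1.67074777e-03 -9.99998589e-01]] 0.08788043331498122 0.0187
```

View pics/top.png

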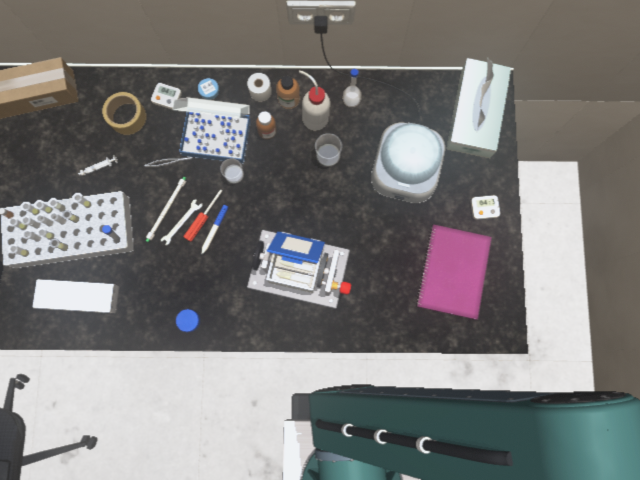

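View pics/scene.png

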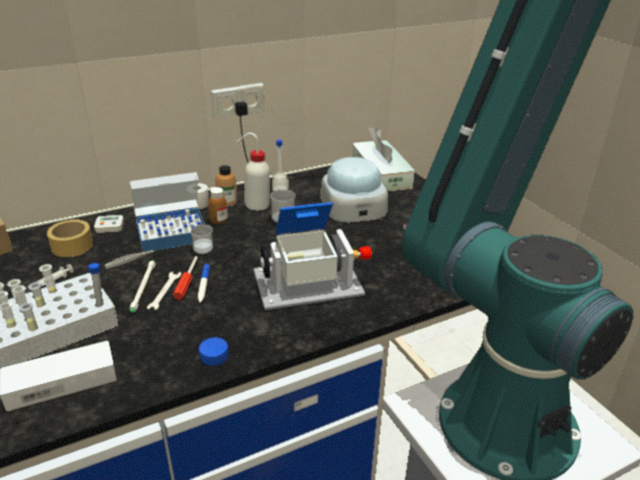

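Top: tumbler at about (300,268), lid (297,246), red knob (345,288). Scene: tumbler at about (308,270), lid raised (305,218), knob (365,253). I'll zoom in to get corners.

Run:
```python
import cv2
a=cv2.imread("pics/top.png")[222:314,240:360]; cv2.imwrite("pics/t2.png",cv2.resize(a,None,fx=6,fy=6,interpolation=cv2.INTER_CUBIC))
a=cv2.imread("pics/scene.png")[195:312,245:385]; cv2.imwrite("pics/s2.png",cv2.resize(a,None,fx=5,fy=5,interpolation=cv2.INTER_CUBIC))
```

```text
(no output)
```

View pics/t2.png

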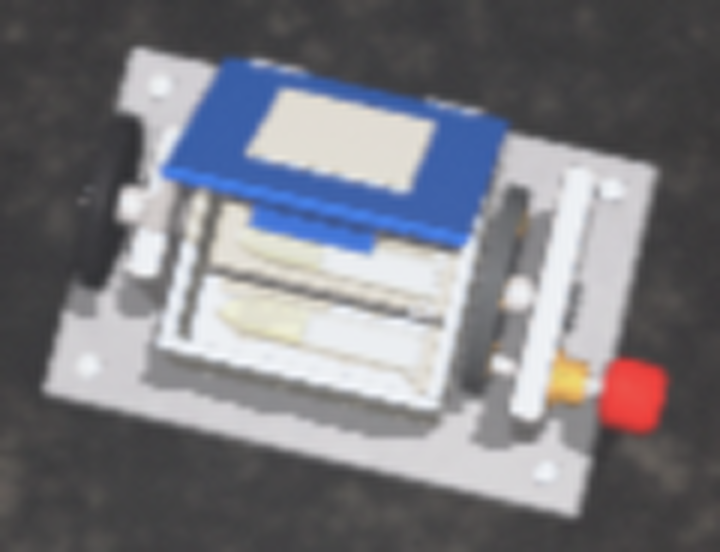

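View pics/s2.png

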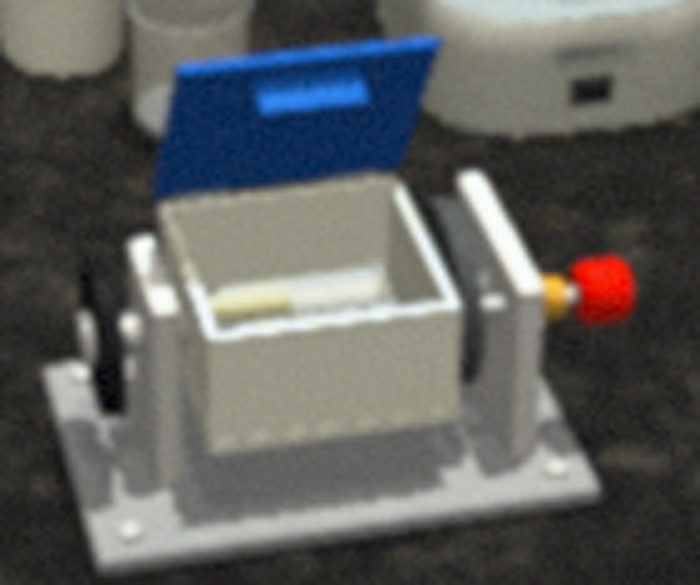

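Top crop: base corners (43,393), (578,517), (657,165), (132,47), rim front corners (158,345), (440,410), knob (633,395), lid edge corners (165,178), (465,243). Scene crop: rim front corners (213,335), (460,305), knob (603,290), lid edge corners (180,68), (438,40). Now I'll fit the pose.

```bash
cat > fit.py <<'E'
from h import *
from scipy.optimize import least_squares
def up(p,f,o): return (np.array(p,float)+.5)/f-.5+np.array(o)
T=up([(43,393),(578,517),(657,165),(132,47),(158,345),(440,410),(633,395),(165,176),(465,243)],6,(240,222))
S=up([(213,335),(460,305),(603,290),(180,68),(438,40)],5,(245,195))
ct,cs=cam("top"),cam("scene")
def pts(p):
    x,y,a,l,h=p; c,s=np.cos(l),np.sin(l)
    e=[.057-.116*c+.004*s,0,.108+.116*s+.004*c]
    rim=[(-.055,.055,.105),(-.055,-.055,.105)]; k=[(-.03,-.126,.085)]
    lid=[(e[0],.057,e[2]),(e[0],-.057,e[2])]
    base=[(-.075,.1125,h),(-.075,-.1125,h),(.075,-.1125,h),(.075,.1125,h)]
    R=np.array([[np.cos(a),-np.sin(a),0],[np.sin(a),np.cos(a),0],[0,0,1]])
    f=lambda q:np.array(q)@R.T+[x,y,0]
    return f(base+rim+k+lid),f(rim+k+lid),f([e])
def res(p):
    A,B,_=pts(p); return np.r_[(proj(ct,A)-T).ravel(),(proj(cs,B)-S).ravel()]
r=least_squares(res,[.55,.05,-.2,1.,.012],loss="soft_l1")
x,y,a,l,h=r.x; print("pose",r.x,np.degrees(a)); print(np.round(res(r.x).reshape(-1,2),1))
A,B,e=pts(r.x); print("knob",B[2],"edge",e)
E
python3 fit.py
```

```text
pose [ 0.5141924   0.13198319 -0.21870536  0.97572497 -0.00627693] -12.530894016330707
[[-0.3 -0.1]
 [-1.2 -0.2]
 [-1.   0.3]
 [-0.3  0.1]
 [ 0.5 -0.4]
 [ 0.  -0.4]
 [ 0.2 -0.5]
 [-0.6 -1.2]
 [ 1.2 -0.4]
 [ 0.   1.1]
 [ 1.2  0.4]
 [ 0.1  0.7]
 [-0.   0.8]
 [ 1.5  0.5]]
knob [0.45756931 0.01549359 0.085     ] edge [[0.50959124 0.13300584 0.20630286]]
```

```bash
cat > go.py <<'E'
import sys
from h import *
# usage: go.py X Y Z (tumbler mm) ... -> shift in row units from present pose, twist to yaw with tool y along tumbler x
O=np.array([.5142,.1320,0]);A=-.2187
Rt=np.array([[np.cos(A),-np.sin(A),0],[np.sin(A),np.cos(A),0],[0,0,1]])
s=status.state();p=np.array(s["position"]);R=np.array(s["eef_rot"])
print("t",round(s["time"],2),"tumbler mm",np.round(Rt.T@(p-O)*1e3,1),"F(tumbler)",np.round(Rt.T@np.array(s["wrist_force"]),1),"w",round(s["width"]*1e3,1),"grip",s["gripper_force"],"q",np.round(s["q"],2))
d=R.T@(Rt@[1,0,0]); print("twist units",round(np.arctan2(-d[0],d[1])/(np.pi/2),4))
v=list(map(float,sys.argv[1:]))
for i in range(0,len(v),3): print(v[i:i+3],np.round(R.T@(O+Rt@(np.array(v[i:i+3])/1e3)-p)/.75,4))
E
python3 go.py 60 0 300
```

```text
t 0.2 tumbler mm [-216.  -781.9  222.1] F(tumbler) [-0.3 -1.2 -1. ] w 87.8 grip 0.0 q [-1.46  0.36  1.51  0.    1.27 -0.12]
twist units -0.7177
[60.0, 0.0, 300.0] [ 0.7798 -0.784  -0.1028]
```

```bash
python3 -m creep '0.05 -0.05 -0.1 -0.09 1; 0.12 -0.12 -0.1 -0.18 1; 0.18 -0.18 -0.1 -0.27 1; 0.24 -0.24 -0.1 -0.36 1; 0.29 -0.29 -0.1 -0.45 1' 10; python3 go.py 60 0 300
```

```text
time: 0.7
position: [0.2543, -0.3926, 0.2942]
eef_rot: [[0.592, 0.806, 0.001], [0.806, -0.592, -0.001], [-0.0, 0.001, -1.0]]
wrist_force: [0.9, -0.8, 0.4]
width: 0.0513
gripper_force: 0.0
t 0.7 tumbler mm [-139.9 -568.5  294.2] F(tumbler) [ 1.1 -0.6  0.4] w 51.3 grip 0.0 q [-1.14  0.1   1.68  0.    1.36 -0.51]
twist units -0.2644
[60.0, 0.0, 300.0] [ 0.8011 -0.0619 -0.0078]
```

```bash
python3 -m creep '0.8 -0.06 -0.01 -0.09 1; 0.8 -0.06 -0.01 -0.18 1; 0.8 -0.06 -0.01 -0.26 1; 0.8 -0.06 -0.01 -0.26 1; 0.8 -0.06 -0.01 -0.26 1'; python3 go.py 60 0 300
```

```text
time: 1.2
position: [0.3878, -0.181, 0.2971]
eef_rot: [[0.229, 0.973, 0.001], [0.973, -0.229, -0.0], [-0.0, 0.001, -1.0]]
wrist_force: [0.5, -0.4, 0.7]
width: 0.0113
gripper_force: 0.0
t 1.2 tumbler mm [ -55.5 -332.9  297.1] F(tumbler) [ 0.6 -0.3  0.7] w 11.3 grip 0.0 q [-0.6   0.03  1.74  0.    1.36 -0.37]
twist units -0.0077
[60.0, 0.0, 300.0] [ 0.4458  0.1486 -0.0039]
```

```bash
python3 go.py 60 0 300 45 0 220 22 0 192
```

```text
t 1.2 tumbler mm [ -55.5 -332.9  297.1] F(tumbler) [ 0.6 -0.3  0.7] w 11.3 grip 0.0 q [-0.6   0.03  1.74  0.    1.36 -0.37]
twist units -0.0077
[60.0, 0.0, 300.0] [ 0.4458  0.1486 -0.0039]
[45.0, 0.0, 220.0] [0.4455 0.1285 0.1028]
[22.0, 0.0, 192.0] [0.4452 0.0978 0.1401]
```

```bash
python3 -m creep '0.445 0.15 0 -0.008 1; 0.445 0.15 0 -0.008 1; 0.445 0.15 0 -0.008 1; 0.445 0.15 0 -0.008 1; 0.445 0.15 0 -0.008 1'; python3 -m creep '0 0 0 0 1' ; python3 go.py 60 0 300
```

```text
time: 1.7
position: [0.5197, 0.0316, 0.2969]
eef_rot: [[0.216, 0.976, 0.0], [0.976, -0.216, -0.0], [-0.0, 0.0, -1.0]]
wrist_force: [0.7, 0.6, -0.5]
width: 0.0003
gripper_force: 0.0
time: 1.8
position: [0.5216, 0.0344, 0.2967]
eef_rot: [[0.211, 0.977, 0.002], [0.977, -0.211, 0.002], [0.003, 0.001, -1.0]]
wrist_force: [-0.6, -1.2, -0.0]
width: 0.0002
gripper_force: 0.0
t 1.8 tumbler mm [ 28.4 -93.7 296.7] F(tumbler) [-0.3 -1.3 -0. ] w 0.2 grip 0.0 q [-0.07  0.18  1.57  0.    1.39  0.14]
twist units 0.0038
[60.0, 0.0, 300.0] [ 0.1246  0.0429 -0.004 ]
```

```bash
python3 -m creep '0.124 0.043 0 0 1; 0.124 0.043 0 0 1; 0.124 0.043 0.06 0 1; 0.124 0.023 0.104 0 1; 0.124 0.023 0.104 0 1'; python3 go.py 30 0 198; python3 -c "
from h import *;cam('scene','pics/s3.png')
import cv2;cv2.imwrite('pics/s3c.png',cv2.resize(cv2.imread('pics/s3.png')[120:320,220:420],None,fx=3,fy=3))"
```

```text
time: 2.3
position: [0.5502, 0.1161, 0.214]
eef_rot: [[0.216, 0.976, -0.012], [0.976, -0.216, -0.001], [-0.004, -0.012, -1.0]]
wrist_force: [-0.2, 0.3, -0.7]
width: 0.0005
gripper_force: 0.0
t 2.3 tumbler mm [ 38.6  -7.7 214. ] F(tumbler) [-0.3  0.3 -0.7] w 0.5 grip 0.0 q [ 0.09  0.32  1.59 -0.    1.24  0.3 ]
twist units 0.0008
[30.0, 0.0, 198.0] [ 0.0104 -0.0112  0.0215]
```

View pics/s3c.png

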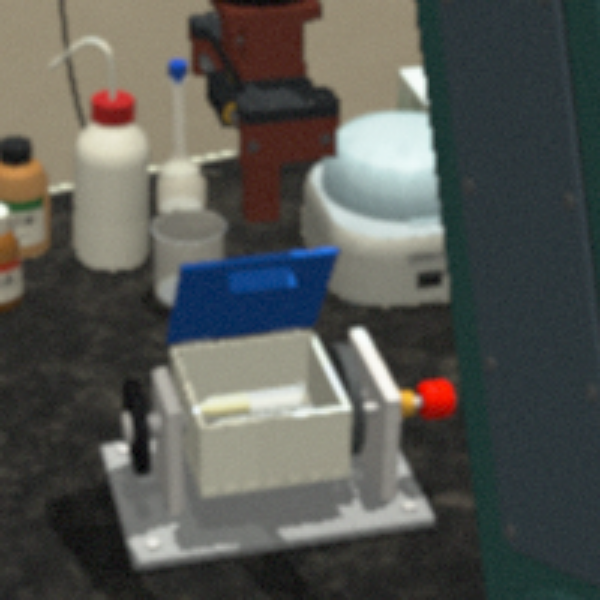

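The picture shows the shut fingertips at about (262,218), just beyond and above the lid's free edge at (258,255), and nothing is touching. Next I let the arm settle and get waypoints along the lid's arc.

```bash
python3 -m creep '0 0 0 0 1;0 0 0 0 1'>/dev/null; python3 go.py 22 0 195 0 0 179 -16 0 159 -26 0 136 -30 0 112
```

```text
t 2.55 tumbler mm [ 46.5  -6.  221.4] F(tumbler) [ 0.6 -0.2  0.1] w 0.7 grip 0.0 q [ 0.08  0.31  1.58 -0.    1.24  0.3 ]
twist units -0.0002
[22.0, 0.0, 195.0] [ 0.0079 -0.0329  0.035 ]
[0.0, 0.0, 179.0] [ 0.0078 -0.0623  0.0562]
[-16.0, 0.0, 159.0] [ 0.0078 -0.0837  0.0828]
[-26.0, 0.0, 136.0] [ 0.0078 -0.0972  0.1134]
[-30.0, 0.0, 112.0] [ 0.0077 -0.1027  0.1454]
```

```bash
python3 -m creep '0.004 -0.018 0.018 0 1; 0.008 -0.033 0.035 0 1; 0.008 -0.043 0.042 0 1; 0.008 -0.053 0.049 0 1; 0.008 -0.062 0.056 0 1'; python3 -m creep '0 0 0 0 1'>/dev/null; python3 go.py 0 0 179 -8 0 170 -16 0 159 -21 0 148 -26 0 136
```

```text
time: 3.05
position: [0.5129, 0.1325, 0.1778]
eef_rot: [[0.217, 0.976, 0.003], [0.976, -0.217, 0.0], [0.001, 0.003, -1.0]]
wrist_force: [1.1, 0.5, 0.3]
width: 0.0002
gripper_force: 0.3
t 3.15 tumbler mm [ -3.1  -0.2 176.8] F(tumbler) [ 0.3 -0.   0.1] w 0.5 grip 0.0 q [0.12 0.31 1.72 0.   1.12 0.34]
twist units 0.0004
[0.0, 0.0, 179.0] [ 0.0003  0.0042 -0.0029]
[-8.0, 0.0, 170.0] [ 0.0003 -0.0065  0.0091]
[-16.0, 0.0, 159.0] [ 0.0003 -0.0171  0.0238]
[-21.0, 0.0, 148.0] [ 0.0003 -0.0238  0.0384]
[-26.0, 0.0, 136.0] [ 0.0003 -0.0305  0.0544]
```

```bash
python3 -m creep '0 -0.01 0.01 0 1; 0 -0.018 0.024 0 1; 0 -0.024 0.038 0 1; 0 -0.031 0.054 0 1; 0 -0.034 0.068 0 1'; python3 -m creep '0 0 0 0 1;0 0 0 0 1' >/dev/null; python3 go.py -30 0 118 -30 0 111; python3 -c "
from h import *;cam('scene','pics/s4.png')
import cv2;cv2.imwrite('pics/s4c.png',cv2.resize(cv2.imread('pics/s4.png')[150:310,220:420],None,fx=3,fy=3))"
```

```text
time: 3.65
position: [0.4859, 0.1381, 0.1246]
eef_rot: [[0.216, 0.976, -0.001], [0.976, -0.216, -0.0], [-0.0, -0.001, -1.0]]
wrist_force: [0.4, 0.1, 0.8]
width: 0.0006
gripper_force: 0.3
t 3.85 tumbler mm [-2.800e+01 -1.000e-01  1.255e+02] F(tumbler) [-0.4 -0.8 -0.1] w 0.3 grip 0.0 q [0.14 0.34 1.82 0.   0.98 0.36]
twist units 0.0004
[-30.0, 0.0, 118.0] [ 0.0001 -0.0027  0.01  ]
[-30.0, 0.0, 111.0] [ 0.0001 -0.0027  0.0193]
```

View pics/s4c.png

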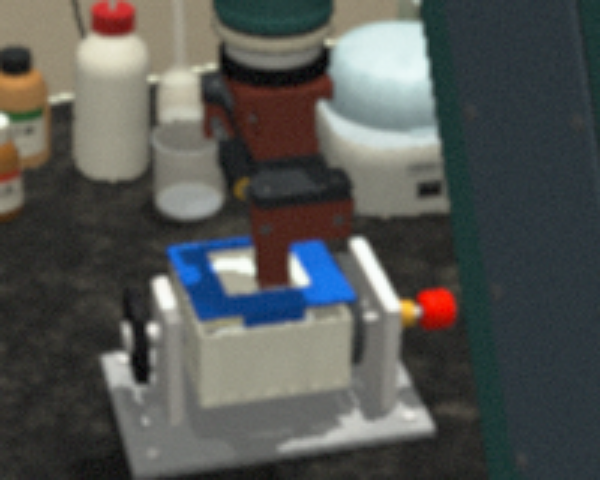

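The lid has swung nearly shut, with its tab at (275,310) just above the front rim. Next I press it down to its stop.

```bash
python3 -m creep '0 0 0.01 0 1; 0 -0.002 0.016 0 1; 0 -0.002 0.019 0 1; 0 -0.002 0.021 0 1; 0 -0.002 0.021 0 1'; python3 go.py -30 0 108
```

```text
time: 4.4
position: [0.4856, 0.1384, 0.1119]
eef_rot: [[0.216, 0.976, 0.0], [0.976, -0.216, 0.0], [0.0, 0.0, -1.0]]
wrist_force: [-5.2, -1.3, 19.8]
width: 0.0003
gripper_force: 10.2
t 4.4 tumbler mm [-29.3   0.  111.9] F(tumbler) [-4.8 -2.4 19.8] w 0.3 grip 10.235821148380637 q [0.14 0.36 1.84 0.   0.94 0.36]
twist units 0.0004
[-30.0, 0.0, 108.0] [-0.     -0.0009  0.0052]
```

```bash
python3 -m creep '0 0 -0.06 0 1; 0 0 -0.11 0 1; -0.06 0 -0.11 0 0; -0.12 0 -0.11 0 -0.4; -0.17 0 -0.11 0 -0.4' 10; python3 -m creep '0 0 0 0 -0.4;0 0 0 0 -0.4'>/dev/null; python3 go.py -30 -127 150 -30 -127 66
python3 - <<'E'
from h import *
a=cam('scene')["frame"][170:310,220:420]; b=cam('wrist')["frame"]
a=cv2.resize(a,(560,392)); 
cv2.imwrite('pics/s5c.png',a); cv2.imwrite('pics/w5.png',b)
E
```

```text
time: 4.9
position: [0.4575, 0.0125, 0.193]
eef_rot: [[0.215, 0.977, 0.001], [0.977, -0.215, -0.0], [-0.0, 0.001, -1.0]]
wrist_force: [0.9, -0.5, -0.9]
width: 0.0206
gripper_force: 0.0
t 5.1 tumbler mm [ -29.2 -127.8  192.7] F(tumbler) [-0.4  1.9  0.1] w 36.7 grip 0.0 q [-0.12  0.19  1.84  0.    1.11  0.1 ]
twist units -0.0013
[-30.0, -127.0, 150.0] [ 0.0011 -0.0011  0.0569]
[-30.0, -127.0, 66.0] [ 0.001  -0.0011  0.1689]
```

View pics/s5c.png

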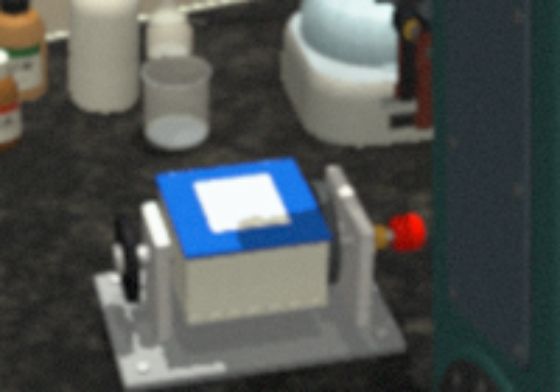

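View pics/w5.png

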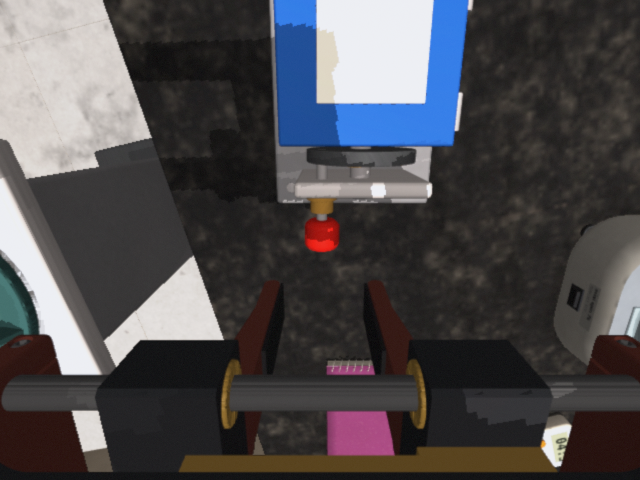

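The scene view shows the lid level with its tab down behind the front rim. The wrist view shows the knob at (322,235). I'll refine its position from the wrist camera.

```bash
python3 - <<'E'
from h import *
O=np.array([.5142,.1320,0]);A=-.2187
Rt=np.array([[np.cos(A),-np.sin(A),0],[np.sin(A),np.cos(A),0],[0,0,1]])
for n in("wrist",):
    c=cam(n); f=c["frame"].astype(int)
    m=((f[...,2]>150)&(f[...,1]<60)&(f[...,0]<60)).astype(np.uint8)
    k,_,st,ce=cv2.connectedComponentsWithStats(m)
    for i in range(1,k):
        if st[i,4]>100: print(n,ce[i],st[i], "z.085:",np.round((Rt.T@(onz(c,ce[i],.087)-O))*1e3,1))
    for P in [(-30,-126,85),(-30,-114,85),(-30,-138,85),(-55,-82,105),(-59,0,112)]:
        print(P,proj(c,[O+Rt@(np.array(P)/1e3)])[0])
E
python3 go.py -30 -127 150 -30 -127 66
```

```text
wrist [321.93786982 238.22337278] [306 224  31  28 676] z.085: [ -31.3 -126.    87. ]
(-30, -126, 85) [323.57336237 237.50050152]
(-30, -114, 85) [323.58554141 223.06158493]
(-30, -138, 85) [323.56149342 251.57178287]
(-55, -82, 105) [288.54456123 186.6948554 ]
(-59, 0, 112) [277.16424362  56.65626943]
t 5.25 tumbler mm [ -29.1 -126.5  192.6] F(tumbler) [-0.1  0.2 -0.5] w 49.2 grip 0.0 q [-0.12  0.19  1.84  0.    1.11  0.1 ]
twist units 0.001
[-30.0, -127.0, 150.0] [-0.0008 -0.0011  0.0568]
[-30.0, -127.0, 66.0] [-0.0008 -0.0011  0.1688]
```

```bash
python3 -m creep '-0.001 -0.0025 0.05 0 -0.5; -0.001 -0.0025 0.09 0 -0.5; -0.001 -0.0025 0.12 0 -0.5; -0.001 -0.0025 0.15 0 -0.5; -0.001 -0.0025 0.167 0 -0.5'; python3 -m creep '0 0 0 0 -0.5; 0 0 0 0 0.3;0 0 0 0 0.6;0 0 0 0 0.8;0 0 0 0 1' 40;  python3 go.py -31 -127 66
```

```text
time: 5.75
position: [0.4554, 0.015, 0.0657]
eef_rot: [[0.214, 0.977, -0.002], [0.977, -0.214, 0.001], [0.0, -0.002, -1.0]]
wrist_force: [-0.3, -1.1, -0.5]
width: 0.0661
gripper_force: 0.0
time: 6.25
position: [0.4567, 0.0136, 0.0681]
eef_rot: [[0.216, 0.976, 0.002], [0.976, -0.216, -0.0], [0.0, 0.001, -1.0]]
wrist_force: [-0.4, 0.5, -0.1]
width: 0.0372
gripper_force: 0.0
t 6.25 tumbler mm [ -30.5 -128.1   68.1] F(tumbler) [-0.5  0.4 -0.1] w 37.2 grip 0.0 q [-0.12  0.37  1.98  0.    0.78  0.1 ]
twist units 0.0004
[-31.0, -127.0, 66.0] [ 0.0014 -0.0007  0.0028]
```

```bash
python3 -m creep '0 0 0.001 0 1;0 0 0.001 0 1;0 0 0.001 0 1;0 0 0.001 0 1' 40;  python3 go.py -31 -145 66
```

```text
time: 6.65
position: [0.4566, 0.0135, 0.067]
eef_rot: [[0.216, 0.976, 0.001], [0.976, -0.216, -0.0], [0.0, 0.001, -1.0]]
wrist_force: [0.8, -0.1, 4.2]
width: 0.0263
gripper_force: 40.0
t 6.65 tumbler mm [ -30.6 -128.2   67. ] F(tumbler) [0.8 0.1 4.2] w 26.3 grip 39.99616580782458 q [-0.12  0.38  1.98  0.    0.78  0.1 ]
twist units 0.0003
[-31.0, -145.0, 66.0] [-0.0224 -0.0006  0.0013]
```

```bash
python3 -m creep '-0.005 0 0 0 1;-0.01 0 0 0 1;-0.014 0 0 0 1;-0.018 0 0 0 1;-0.022 0 0 0 1' 40;python3 go.py;  python3 -m creep '-0.001 0 0 0 1;-0.002 0 0 0 1;-0.003 0 0 0 1;-0.003 0 0 0 1'; python3 go.py
```

```text
time: 7.15
position: [0.4532, -0.0014, 0.067]
eef_rot: [[0.218, 0.976, 0.002], [0.976, -0.218, 0.003], [0.003, 0.001, -1.0]]
wrist_force: [3.3, 10.6, 4.7]
width: 0.0266
gripper_force: 39.9
t 7.15 tumbler mm [ -30.6 -143.5   67. ] F(tumbler) [ 0.9 11.1  4.7] w 26.6 grip 39.920871374197304 q [-0.16  0.37  1.99  0.    0.78  0.06]
twist units -0.0006
time: 7.55
position: [0.4528, -0.0033, 0.067]
eef_rot: [[0.218, 0.976, 0.002], [0.976, -0.218, 0.003], [0.003, 0.001, -1.0]]
wrist_force: [2.6, 10.8, 4.7]
width: 0.0265
gripper_force: 39.9
t 7.55 tumbler mm [ -30.6 -145.4   67. ] F(tumbler) [ 0.2 11.1  4.7] w 26.5 grip 39.91560924681835 q [-0.16  0.37  1.99  0.    0.78  0.05]
twist units -0.0008
```

```bash
python3 -m creep '-0.001 0 0 0 1;-0.002 0 0 0 1;-0.003 0 0 0 1;-0.003 0 0 0 1;-0.003 0 0 0 1' 45; python3 go.py
```

```text
time: 8.05
position: [0.4525, -0.0043, 0.0669]
eef_rot: [[0.219, 0.976, 0.002], [0.976, -0.219, 0.005], [0.005, 0.001, -1.0]]
wrist_force: [4.4, 17.8, 4.1]
width: 0.0265
gripper_force: 44.9
t 8.05 tumbler mm [ -30.6 -146.4   66.9] F(tumbler) [ 0.5 18.3  4.1] w 26.5 grip 44.870205014012754 q [-0.17  0.37  1.99  0.01  0.78  0.05]
twist units -0.0014
```

The force jumped from 11 N to 18 N at 18.2 mm of travel, so the knob is at its stop. One last check by picture.

```bash
python3 - <<'E'
from h import *
a=cam('scene')["frame"][170:310,220:420]; b=cam('wrist')["frame"]
cv2.imwrite('pics/end.png',np.vstack([cv2.resize(a,(400,280)),cv2.resize(b,(400,300))]))
E
python3 go.py
```

```text
t 8.15 tumbler mm [ -30.6 -146.4   67. ] F(tumbler) [ 0.2 18.1  4.6] w 26.6 grip 44.87062462605536 q [-0.17  0.37  1.99  0.01  0.78  0.05]
twist units -0.0013
```

View pics/end.png

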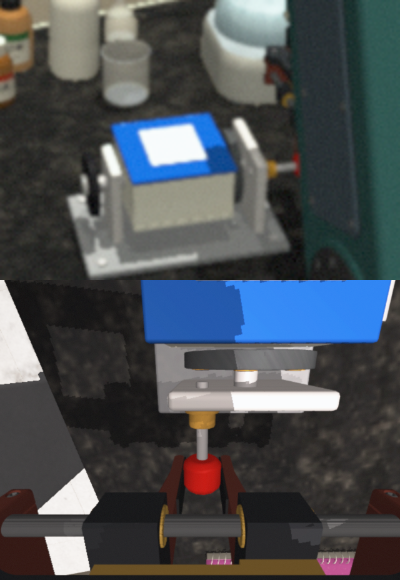

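The lid is level and shut at (170,150). The knob at (203,475) is drawn well out from its barrel and held between the fingers.

```bash
python3 -c "
from plant import job_done
print(job_done())"
```

```text
the job is handed in; nothing more can be done
None
```

The lid is shut with its tab behind the front rim, and the gripper is holding the plunger out at its stop, about 18 mm from home. I handed the job in at about 8 s of robot time; the call returned no verdict.

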